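# Find the lamp key left latched in and release it

### The arm

A 6-joint arm with a two-finger parallel gripper is mounted at the origin on a cart in front of the work surface, level with it; the furniture and walls round the work are solid. World frame = base frame: x ahead of the robot, y to its left, z up, the work surface at z = 0. Lengths are in m, angles in degrees, forces in N, time in s.
With the tool pointing down it reaches from about 0.4 to 0.825 m from the base axis. Payload 7 kg.
Tool frame: the origin (TCP) lies midway between the tips of the shut fingers; the grasp point (between the pads) lies r.grasp_offset behind it (r.grasp_offset is the distance from the TCP to the grasp point, in m); z points along the fingers, y is the direction in which the jaws open and shut (so a half turn about z gives the same grasp; the last joint's range is limited). The gripper opens to 88 mm and grips with 3 to 60 N. Pads are 19 mm wide; open, the fingers measure 130 mm over their backs; the gripper's body (78 mm by 193 mm) begins 47 mm behind the grasp point.
Start: joints at [-53.222, 20.546, 0.682, 0, -70.136, -16.507], TCP at [0.234, -0.633, 0.227] pointing down, gripper open.
Joint ranges: [-176.03, 176.03], [-82.01, 121.73], [-58.28, 71.71], [-173.87, 95.51], [-174.79, -0.11], [-173.66, 173.66]. Speed limits (degrees/s): [136.94, 136.94, 172.46, 180, 180, 180].

### API

Orientations are given as [roll, pitch, yaw] about the fixed x, y, z axes, in that order (R = Rz(yaw) Ry(pitch) Rx(roll)).
In Python, from plant import status, imaging, r gives the robot as it stands.
- The arm moves only by the tool apply_moves, never from a script. Its argument "moves" is a list of rows, each a list of 6 numbers: the shift along the tool's x, y, z in units of 200 mm (1.0 is 200 mm), then the turn, a rotation vector about the tool's x, y, z in units of 90 degrees (1.0 is 90 degrees). In form: [[tx, ty, tz, rx, ry, rz], ...]. A call has 1 to 12 rows; each row is the pose to reach, as a shift and turn from the pose measured when the call began, along the tool's axes at that moment; what a row does not reach only later rows make up. A row lasts 1/8 s, in which the tool goes at most 62.5 mm and 10.7 degrees, less where a joint would pass 70% of its speed; a pose out of reach is approached as far as the arm can. A call with a number of a shift or a turn outside -1 to 1 is refused whole. A call with a gripper value outside its range is refused whole. "hand" is the closure, from -1 (fully open) to 1 (shut), set as the call begins (left out, the last holds). The fingers move at their own pace and stop on an object; "grip_force" is the grip in N (left out, the last holds). Time passes only in rows, so rows that repeat a pose let the fingers close. It gives the time, the measured TCP pose, the force and the opening at its end, in the units of the state.
- status.get_state(): the state, without advancing time (a new reading comes with each control period).
- imaging.capture(name): name is "side" or "top" or "wrist"; returns (picture, depth): 384x512x3 uint8, blue, green, red; 384x512 float32, m along the optical axis (not along the pixel's ray), 0 where there is no reading.
- imaging.camera_info(name): a dict with "fx", "fy", "cx", "cy" (pixels), "T" (4x4, takes a point from camera to world coordinates). Camera axes: x right, y up, looking along -z (the intrinsics and any distortion apply to the point x, -y, -z); pixel columns grow to the right and rows downward; lengths in m; the calibration is good to about 2 mm. A picture is of the moment at which its call begins: read the wrist's pose just before it. camera_info takes no time and is no camera call; for the wrist camera it gives the pose at the moment of the call.
- r.close_job(): hands the job in, once; it reports no verdict.
The state is a dict: "time_s": time; "joints": joint angles; "qd": joint speeds; "joint_torque": joint torques, N m; "tcp_pos": TCP position; "eef_rot": TCP orientation; "contact_force": force on the tool from outside, world axes, zero at the start; "moment": the same for the moment, N m; "gripper_width": finger opening in m.
Only numpy, scipy, OpenCV 4.12 (cv2) and the standard library are available. Lean on these libraries where they do the work, as an engineer would, in place of code of your own. Each camera call takes 0.05 s, during which the arm holds its last target.

### The job

One of the four lamp keys on the measuring machine's grey key box has been left latched in. First check the whole row with a fingertip, going from left to right as seen from the robot and tapping every key so lightly that none of them clicks in or out; then press the latched key gently but fully home and let go, so that it springs out and all four keys stand out. Nothing is to be picked up, and the ring gauge, the stamp and the shaft beside the box stay where they are.

Things in the scene. Friction and masses are not known exactly. Their poses are not given: they have to be found in the camera images.
- key_box: grey box screwed to the bench, 94 mm deep (x) x 212 wide (y; 248 over its lugs); origin under its middle at bench level, x away from the robot, y left along the row, z up; turned 14 to 43 deg clockwise. Top plate 45.5 mm high, black key frames 48. Key centres at x = -8 mm, y = +69, +23, -23, -69 mm. A thin cable leaves its back. Exactly one key is latched at the start.
- key1: leftmost (+y) of four identical light-grey keys, cap 26 (x) x 28 (y) mm; origin = middle of the cap's top face, 63 mm above the bench when out, 57 mm when latched in; z up, y left along the row. An out key starts to move at 2 N and takes 0.35 N more per mm; its stop is at 9.7 mm (5.4 N).
- key2: second from the left of four identical light-grey keys, cap 26 (x) x 28 (y) mm; origin = middle of the cap's top face, 63 mm above the bench when out, 57 mm when latched in; z up, y left along the row. A latched key rests 6 mm lower than an out one and hardly moves below 4 N.
- key3: third from the left of four identical light-grey keys, cap 26 (x) x 28 (y) mm; origin = middle of the cap's top face, 63 mm above the bench when out, 57 mm when latched in; z up, y left along the row. Push-push latch: pushed to its stop (9.7 mm under out height) and let go, an out key stays latched, a latched one springs out.
- key4: rightmost (-y) of four identical light-grey keys, cap 26 (x) x 28 (y) mm; origin = middle of the cap's top face, 63 mm above the bench when out, 57 mm when latched in; z up, y left along the row. Pushed less than 8 mm below out height and let go, a key returns to where it was.
- ring_gauge_mid (a point): steel ring gauge lying flat in front of the box, 58 mm across, 18 mm high; point at its centre, half-way up
- inspect_stamp_mid (a point): black hand stamp standing behind the box, 24 mm across, 63 mm high; point on its axis, half-way up
- step_shaft_mid (a point): stepped steel shaft lying to the right of the box, 101 mm long, 22 mm across; point at its middle, half-way up

How it is judged (in metres and radians):
On the way, in this order (a step that is already met when the one before it is completed fails the run):
1. first key from the left tapped with the fingers (contact force between the fingers and key1 above 0.3 N).
2. second key from the left tapped with the fingers (contact force between the fingers and key2 above 0.3 N).
3. third key from the left tapped with the fingers (contact force between the fingers and key3 above 0.3 N).
4. fourth key from the left tapped with the fingers (contact force between the fingers and key4 above 0.3 N).
5. the latched key released: all four keys stand out (z of each of key1, key2, key3, key4 in the frame of key_box above 0.0615 m), for 0.2 s.
At the end, for the whole second after the job is handed in: All four keys stand out, each within 1.5 mm of its full out height; ring gauge, stamp and shaft are within 15 mm of where they stood (all of step 5 and distance of each of ring_gauge_mid, inspect_stamp_mid, step_shaft_mid from where it was at the start of the episode below 0.015 m); the robot touches nothing.
It fails at once if a key that was out is pushed to where it clicks in (more than 8.6 mm down) while another is in (more than 4.5 mm down) ((z of key1 in the frame of key_box below 0.0585 m and z of key2 in the frame of key_box below 0.0544 m) or (z of key1 in the frame of key_box below 0.0585 m and z of key3 in the frame of key_box below 0.0544 m) or (z of key1 in the frame of key_box below 0.0585 m and z of key4 in the frame of key_box below 0.0544 m) or (z of key2 in the frame of key_box below 0.0585 m and z of key1 in the frame of key_box below 0.0544 m) or (z of key2 in the frame of key_box below 0.0585 m and z of key3 in the frame of key_box below 0.0544 m) or (z of key2 in the frame of key_box below 0.0585 m and z of key4 in the frame of key_box below 0.0544 m) or (z of key3 in the frame of key_box below 0.0585 m and z of key1 in the frame of key_box below 0.0544 m) or (z of key3 in the frame of key_box below 0.0585 m and z of key2 in the frame of key_box below 0.0544 m) or (z of key3 in the frame of key_box below 0.0585 m and z of key4 in the frame of key_box below 0.0544 m) or (z of key4 in the frame of key_box below 0.0585 m and z of key1 in the frame of key_box below 0.0544 m) or (z of key4 in the frame of key_box below 0.0585 m and z of key2 in the frame of key_box below 0.0544 m) or (z of key4 in the frame of key_box below 0.0585 m and z of key3 in the frame of key_box below 0.0544 m)).
It fails at once if a key is struck or leaned on with more than 25 N (contact force between the fingers and key1 above 25 N or contact force between the fingers and key2 above 25 N or contact force between the fingers and key3 above 25 N or contact force between the fingers and key4 above 25 N).
It fails at once if the ring gauge, stamp or shaft is lifted, carried or pushed more than 15 mm (distance of any of ring_gauge_mid, inspect_stamp_mid, step_shaft_mid from where it was at the start of the episode above 0.015 m).
It fails at once if the stamp is knocked over (angle between inspect_stamp_mid's own z axis and vertical above 0.5 rad).
It also fails if it takes over 48 s, if anything falls off the work surface, if the arm or the gripper's body presses on something with over 40 N, if the wrist force passes 120 N, or if a joint passes its speed limit or range.

## Working session

There is one attempt and no reset: what is moved stays moved. The work goes in short steps, Python scripts to look and compute and a tool call to move; the robot and the scene stay as the last step left them, time stands still between calls to the robot, and variables do not carry over. Pictures are saved under pics/ and viewed, and the job is handed in when it is done.

Besides the shell and the picture viewer there is one more tool, called after "Request:" as name([rows], argument=value, ...), one row to a line, values as JSON. apply_moves: Moves the arm, as the interface text tells. Its arguments: {"type":"object","properties":{"moves":{"type":"array","items":{"type":"array","items":{"type":"number"}}},"hand":{"type":"number"},"grip_force":{"type":"number"}},"required":["moves"]}

```bash
ls; mkdir -p pics; python3 - <<'E'
from plant import status, imaging, r
import cv2,numpy as np
print(status.get_state(), r.grasp_offset)
for n in("top","side"):
    i=imaging.camera_info(n);print(n,i)
    p,d=imaging.capture(n);cv2.imwrite(f"pics/{n}0.png",p);np.save(f"pics/{n}0.npy",d)
E
```

```text
pics
{'time_s': 0.0, 'joints': array([-5.32208337e+01,  2.05918576e+01,  6.35677814e-01, -1.95605724e-02,
       -7.01350218e+01, -1.65054384e+01]), 'qd': array([-0.0100605 , -0.00334425,  0.03464917,  0.02483203, -0.02294593,
       -0.04288726]), 'joint_torque': array([-2.79070860e-03, -5.82718849e+01,  2.93050861e+01,  6.99748546e+00,
        6.72389375e-03, -1.56904480e-04]), 'tcp_pos': array([ 0.23369127, -0.63275918,  0.22563413]), 'eef_rot': array([ 1.79907332e+02, -8.28282907e-03, -1.59732927e+02]), 'contact_force': array([ 1.01464085, -0.25770438, -0.04975457]), 'moment': array([-0.02692067,  0.04824677, -0.01575109]), 'gripper_width': 0.08751653198650396} 0.0188
top {'fx': 357.76364582447394, 'fy': 357.76364582447394, 'cx': 254.97982595523976, 'cy': 192.39292022321425, 'T': array([[ 0.02559186,  0.99746729, -0.06636316,  0.53130629],
       [-0.9993911 ,  0.02710316,  0.0219736 , -0.12739862],
       [ 0.02371659,  0.0657604 ,  0.99755355,  0.9328168 ],
       [ 0.        ,  0.        ,  0.        ,  1.        ]])}
side {'fx': 384.4231292586684, 'fy': 384.4231292586684, 'cx': 254.63850280643396, 'cy': 193.99065076963726, 'T': array([[-0.64611692,  0.63747824, -0.41970754,  0.20722106],
       [-0.76308409, -0.55060494,  0.33843297,  0.13840615],
       [-0.0153494 ,  0.53893941,  0.84220467,  0.79336105],
       [ 0.        ,  0.        ,  0.        ,  1.        ]])}
```

View pics/top0.png

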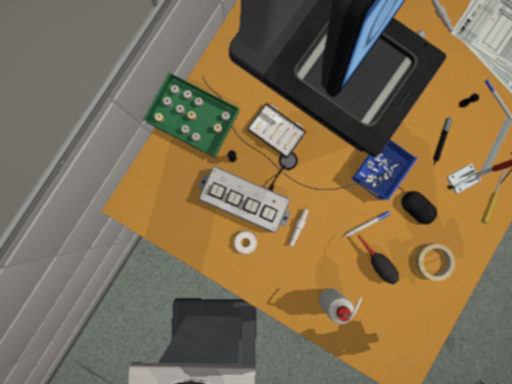

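View pics/side0.png

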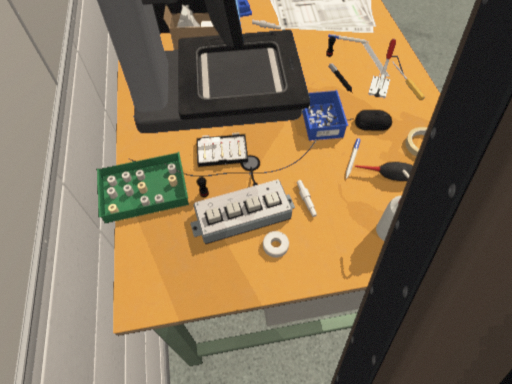

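```bash
python3 - <<'E'
import cv2,numpy as np
a=cv2.imread("pics/top0.png")[160:240,190:300];b=cv2.imread("pics/side0.png")[170:250,180:300]
cv2.imwrite("pics/c1.png",cv2.resize(a,None,fx=7,fy=7,interpolation=cv2.INTER_CUBIC))
cv2.imwrite("pics/c2.png",cv2.resize(b,None,fx=6.5,fy=6.5,interpolation=cv2.INTER_CUBIC))
E
```

```text
(no output)
```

View pics/c1.png

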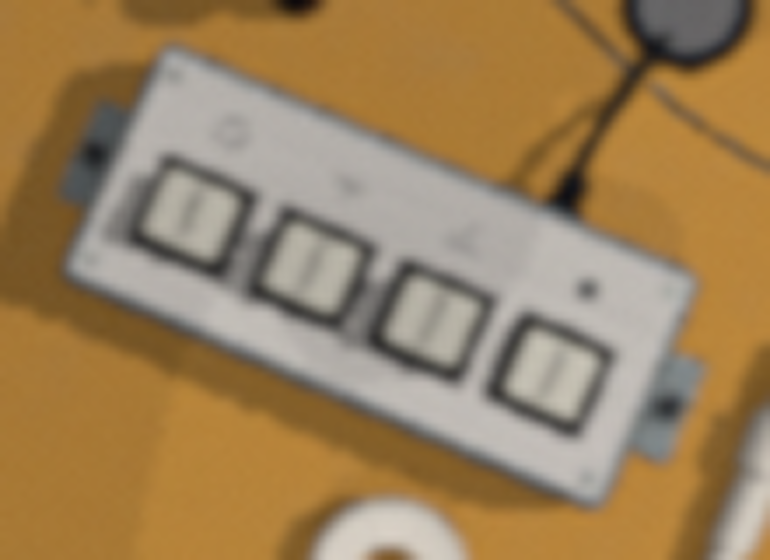

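View pics/c2.png

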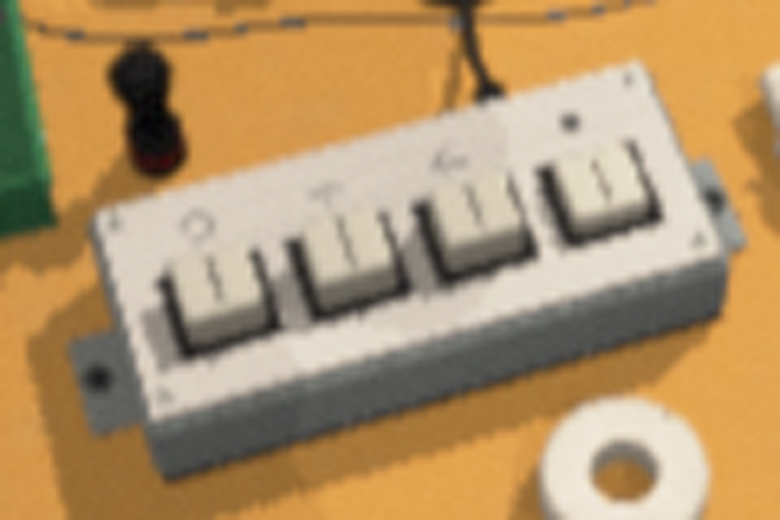

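Caps are at about (218,190), (235,198), (251,206) and (268,213) in the top view. Key 4 looks low. Next I measure them in both views.

```bash
cat > h.py <<'E'
import numpy as np,cv2
from plant import status,imaging,r
def ray(i,u,v):
    d=np.array([(u-i["cx"])/i["fx"],-(v-i["cy"])/i["fy"],-1.0]); T=i["T"]
    return T[:3,3],T[:3,:3]@d
def onplane(i,u,v,z):
    o,d=ray(i,u,v); return o+d*(z-o[2])/d[2]
def cloud(i,dep):
    v,u=np.mgrid[:384,:512]
    c=np.stack([(u-i["cx"])/i["fx"]*dep,-(v-i["cy"])/i["fy"]*dep,-dep],-1)
    return c@i["T"][:3,:3].T+i["T"][:3,3]
def tri(i1,p1,i2,p2):
    o1,d1=ray(i1,*p1);o2,d2=ray(i2,*p2)
    t=np.linalg.lstsq(np.stack([d1,-d2],1),o2-o1,rcond=None)[0]
    a=o1+d1*t[0];b=o2+d2*t[1];return (a+b)/2,np.linalg.norm(a-b)
E
python3 - <<'E'
from h import *
a=cv2.imread("pics/top0.png");i=imaging.camera_info("top");d=np.load("pics/top0.npy");P=cloud(i,d)
for u,v in((217.5,190),(235,198),(251.5,206),(268.5,213)):
    w=P[int(v)-2:int(v)+3,int(u)-2:int(u)+3].reshape(-1,3)
    print(u,v,np.median(w,0).round(4),w[:,2].std().round(4),a[int(v),int(u)])
print("plate",P[178,228],P[225,255],P[178,215], a[178,228],"bench",P[250,220],a[250,220])
b=cv2.imread("pics/side0.png");j=imaging.camera_info("side");Q=cloud(j,np.load("pics/side0.npy"))
for u,v in((214,215),(233,208),(252.5,203),(272,198)):
    w=Q[int(v)-2:int(v)+2,int(u)-2:int(u)+3].reshape(-1,3)
    print(u,v,np.median(w,0).round(4),b[int(v),int(u)])
E
```

```text
217.5 190 [ 0.5925 -0.054   0.0623] 0.0014 [138 148 151]
235 198 [ 0.5742 -0.0984  0.0626] 0.0013 [148 159 162]
251.5 206 [ 0.5558 -0.1377  0.0623] 0.0015 [141 151 154]
268.5 213 [ 0.5399 -0.1798  0.0564] 0.0015 [152 162 167]
plate [ 0.62448721 -0.07884539  0.04460232] [ 0.50847172 -0.15019059 -0.00075935] [ 0.62342386 -0.04668881  0.04609294] [171 175 180] bench [ 4.41996042e-01 -6.15117394e-02  6.80681362e-05] [ 59 131 181]
214 215 [ 0.5885 -0.0536  0.0633] [159 177 188]
233 208 [ 0.5756 -0.0956  0.0636] [136 151 160]
252.5 203 [ 0.5579 -0.1356  0.0632] [178 200 210]
272 198 [ 0.5403 -0.1805  0.0575] [156 172 185]
```

```bash
python3 - <<'E'
from h import *
for n,c in(("top",((217.5,190),(235,198),(251.5,206),(268.5,213))),("side",((214,215),(233,208),(252.5,203),(272,198)))):
    i=imaging.camera_info(n);a=cv2.imread(f"pics/{n}0.png")
    hsv=cv2.cvtColor(a,cv2.COLOR_BGR2HSV);P=cloud(i,np.load(f"pics/{n}0.npy"))
    Z=P[...,2]
    C=[]
    for k,(u,v) in enumerate(c):
        z0=.063 if k<3 else .057
        m=(np.abs(Z-z0)<.0035)
        yy,xx=np.mgrid[:384,:512]; m&=(abs(xx-u)<13)&(abs(yy-v)<13)
        nl,l,s,ce=cv2.connectedComponentsWithStats(m.astype(np.uint8),connectivity=4)
        q=l[int(v),int(u)]; 
        uv=ce[q]; C.append(onplane(i,uv[0],uv[1],z0)); 
        rr=cv2.minAreaRect(np.argwhere(l==q).astype(np.float32)[:,::-1].copy())
        print(n,k+1,s[q,4],uv.round(2),C[-1].round(4),onplane(i,*rr[0],z0).round(4),np.median(Z[l==q]).round(4))
    C=np.array(C);x=C[:,:2];m=x.mean(0);e=np.linalg.svd(x-m)[2][0]
    e=e*np.sign(e[1]);print("mid",m.round(4),"ang",np.degrees(np.arctan2(-e[0],e[1])),((x-m)@e).round(4),((x-m)@np.array([e[1],-e[0]])).round(4))
# stamp, box cable etc heights
i=imaging.camera_info("top");P=cloud(i,np.load("pics/top0.npy"))
for u,v in((231,155),(289,160),(244,243),(300,227),(190,115)):
    w=P[v-5:v+6,u-5:u+6].reshape(-1,3);print(u,v,w[w[:,2].argmax()].round(3))
E
```

```text
top 1 118 [216.21 190.28] [ 0.5918 -0.0522  0.063 ] [ 0.5917 -0.0519  0.063 ] 0.0621
top 2 115 [233.57 197.81] [ 0.5746 -0.0948  0.063 ] [ 0.5743 -0.0946  0.063 ] 0.0622
top 3 113 [250.87 205.65] [ 0.5566 -0.1374  0.063 ] [ 0.5571 -0.1371  0.063 ] 0.0624
top 4 109 [267.73 213.2 ] [ 0.5394 -0.1792  0.057 ] [ 0.5393 -0.1792  0.057 ] 0.0564
mid [ 0.5656 -0.1159] ang -22.44269835133333 [ 0.0689  0.0229 -0.0233 -0.0685] [-0.0001  0.0003 -0.0001 -0.    ]
side 1 132 [212.62 212.8 ] [ 0.594  -0.0538  0.063 ] [ 0.5944 -0.0539  0.063 ] 0.0632
side 2 125 [232.66 206.98] [ 0.577  -0.0963  0.063 ] [ 0.5766 -0.0963  0.063 ] 0.0631
side 3 125 [252.3  201.38] [ 0.5597 -0.1385  0.063 ] [ 0.5596 -0.1385  0.063 ] 0.0631
side 4 122 [271.88 197.43] [ 0.5417 -0.181   0.057 ] [ 0.5415 -0.1812  0.057 ] 0.057
mid [ 0.5681 -0.1174] ang -22.35757841478983 [ 0.0687  0.0229 -0.0227 -0.0689] [-0.0002  0.0002  0.0003 -0.0002]
231 155 [ 0.679 -0.081  0.064]
289 160 [ 0.531 -0.127  0.933]
244 243 [ 0.531 -0.127  0.933]
300 227 [ 0.512 -0.266  0.025]
190 115 [ 0.531 -0.127  0.933]
```

```bash
python3 - <<'E'
from h import *
for n in("top","side"):
    i=imaging.camera_info(n);D=np.load(f"pics/{n}0.npy");P=cloud(i,D)[D>0]
    for x0 in np.arange(.3,.95,.05):
        print(n,round(x0,2),[ (lambda s: round(float(np.percentile(s,99)),2) if len(s)>3 else None)(P[(abs(P[:,0]-x0)<.025)&(abs(P[:,1]-y0)<.025)][:,2]) for y0 in np.arange(.1,-.7,-.05)])
E
```

```text
top 0.3 [-0.72, None, None, None, 0.0, 0.0, 0.0, 0.0, 0.11, 0.17, 0.0, 0.0, 0.0, 0.0, 0.0, 0.0]
top 0.35 [None, None, None, 0.0, 0.0, 0.0, 0.0, 0.0, 0.11, 0.18, 0.0, 0.0, 0.03, 0.0, 0.0, 0.0]
top 0.4 [None, 0.0, 0.0, 0.0, 0.0, 0.0, 0.0, 0.0, 0.0, 0.0, 0.0, 0.05, 0.05, 0.02, 0.02, 0.02]
top 0.45 [0.0, 0.0, 0.0, 0.0, 0.02, 0.02, 0.0, 0.02, 0.0, 0.0, 0.02, 0.04, 0.04, 0.02, 0.02, 0.02]
top 0.5 [0.0, 0.0, 0.0, 0.0, 0.04, 0.05, 0.05, 0.02, 0.01, 0.0, 0.03, 0.01, 0.0, 0.0, 0.02, 0.0]
top 0.55 [0.0, 0.0, 0.05, 0.05, 0.06, 0.06, 0.06, 0.04, 0.02, 0.0, 0.0, 0.01, 0.01, 0.04, 0.04, 0.0]
top 0.6 [0.0, 0.0, 0.05, 0.06, 0.06, 0.05, 0.05, 0.02, 0.0, 0.0, 0.05, 0.05, 0.05, 0.04, 0.04, 0.05]
top 0.65 [0.0, 0.0, 0.0, 0.05, 0.06, 0.0, 0.02, 0.01, 0.0, 0.0, 0.05, 0.02, 0.05, 0.05, 0.0, 0.05]
top 0.7 [0.0, 0.03, 0.03, 0.04, 0.06, 0.03, 0.02, 0.02, 0.0, 0.0, 0.08, 0.08, 0.05, 0.05, 0.02, 0.02]
top 0.75 [0.04, 0.03, 0.02, 0.04, 0.04, 0.02, 0.03, 0.51, 0.4, 0.08, 0.08, 0.08, 0.08, 0.0, 0.0, 0.02]
top 0.8 [0.45, 0.03, 0.03, 0.03, 0.04, 0.03, 0.03, 0.53, 0.51, 0.31, 0.08, 0.08, 0.08, 0.08, 0.0, 0.02]
top 0.8
[... 825 characters left out ...]
5, 0.07, 0.06, 0.05, 0.05, 0.05, 0.0, 0.01, 0.04, 0.05, 0.05, 0.04, 0.04, 0.05]
side 0.65 [0.0, 0.0, 0.01, 0.05, 0.06, 0.0, 0.02, 0.01, 0.0, 0.0, 0.05, 0.02, 0.05, 0.05, 0.0, 0.05]
side 0.7 [0.0, 0.03, 0.04, 0.04, 0.06, 0.01, 0.02, 0.02, 0.0, 0.0, 0.08, 0.08, 0.05, 0.05, 0.02, 0.02]
side 0.75 [0.04, 0.04, 0.02, 0.04, 0.04, 0.03, 0.02, 0.39, 0.37, 0.08, 0.08, 0.08, 0.08, 0.0, 0.0, 0.02]
side 0.8 [0.42, 0.03, 0.03, 0.03, 0.04, 0.03, 0.03, 0.38, 0.35, 0.1, 0.08, 0.08, 0.08, 0.08, 0.0, 0.02]
side 0.85 [0.44, 0.03, 0.04, 0.04, 0.0, 0.08, 0.08, 0.36, 0.08, 0.31, 0.05, 0.06, 0.08, 0.08, 0.0, 0.0]
side 0.9 [0.45, 0.45, 0.01, 0.0, 0.05, 0.08, 0.08, 0.08, 0.06, 0.05, 0.05, 0.05, 0.08, 0.08, 0.08, 0.0]
```

```bash
cat >> h.py <<'E'
from scipy.spatial.transform import Rotation as Ro
K={1:(.5931,-.0529),2:(.5756,-.0953),3:(.5580,-.1379),4:(.5405,-.1804)}
def rel(p,yaw=157.6-90+0):
    s=status.get_state();R=Ro.from_euler("xyz",s["eef_rot"],degrees=True)
    G=Ro.from_euler("xyz",[180,0,yaw],degrees=True)
    t=R.inv().apply(np.array(p)-s["tcp_pos"])/.2
    rv=(R.inv()*G).as_rotvec(degrees=True)/90
    print("t",s["time_s"],"tcp",s["tcp_pos"].round(4),"rot",s["eef_rot"].round(2),"F",s["contact_force"].round(2),"J",s["joints"].round(0))
    print("row",np.r_[t,rv].round(4))
E
python3 - <<'E'
from h import *
# tool y = (sin yaw,-cos yaw); want box x direction (up to sign): yaw with y at 157.6deg
for y in (-112.4,67.6): rel((*K[1],.28),y)
E
```

```text
t 0.1 tcp [ 0.2337 -0.6328  0.2257] rot [ 1.7991e+02 -1.0000e-02 -1.5973e+02] F [ 0.29  0.02 -0.16] J [-53.  21.   1.  -0. -70. -17.]
row [-2.6900e+00  2.0979e+00 -2.6860e-01  9.0000e-04  3.0000e-04 -5.2590e-01]
t 0.1 tcp [ 0.2337 -0.6328  0.2257] rot [ 1.7991e+02 -1.0000e-02 -1.5973e+02] F [ 0.29  0.02 -0.16] J [-53.  21.   1.  -0. -70. -17.]
row [-2.6900e+00  2.0979e+00 -2.6860e-01  4.0000e-04 -1.1000e-03  1.4741e+00]
```

Request:
apply_moves([
  [-0.1, 0.08, -0.15, 0, 0, 0],
  [-0.3, 0.24, -0.27, 0, 0, -0.05],
  [-0.5, 0.4, -0.27, 0, 0, -0.1],
  [-0.7, 0.55, -0.27, 0, 0, -0.15],
  [-0.9, 0.7, -0.27, 0, 0, -0.2],
], hand=1, grip_force=10)

```text
time_s: 0.72
tcp_pos: [0.3546, -0.4376, 0.2797]
eef_rot: [179.9, 0.0, -141.6]
contact_force: [0.1, 0.0, 1.0]
gripper_width: 0.0433
```

```bash
python3 - <<'E'
from h import *
rel((*K[1],.25),-112.4)
E
```

```text
t 0.725 tcp [ 0.3546 -0.4376  0.2797] rot [ 1.799e+02  2.000e-02 -1.416e+02] F [0.14 0.03 0.97] J [-31.   8.  -9.  -0. -73. -20.]
row [-2.1295e+00  7.6630e-01  1.5070e-01  1.0000e-03  5.0000e-04 -3.2440e-01]
```

Request:
apply_moves([
  [-0.25, 0.09, 0, 0, 0, -0.04],
  [-0.5, 0.18, 0, 0, 0, -0.08],
  [-0.75, 0.27, 0, 0, 0, -0.12],
  [-1.0, 0.36, 0, 0, 0, -0.16],
])

```text
time_s: 1.23
tcp_pos: [0.4671, -0.2553, 0.2798]
eef_rot: [179.9, 0.1, -127.1]
contact_force: [0.8, -0.4, 0.2]
gripper_width: 0.0037
```

```bash
python3 - <<'E'
from h import *
rel((*K[1],.25),-112.4)
E
```

```text
t 1.225 tcp [ 0.4671 -0.2553  0.2798] rot [ 1.7990e+02  5.0000e-02 -1.2708e+02] F [ 0.82 -0.43  0.24] J [ -8.   5. -12.  -0. -73. -29.]
row [-1.187e+00  1.071e-01  1.503e-01  1.100e-03  7.000e-04 -1.631e-01]
```

Request:
apply_moves([
  [-0.25, 0.03, 0, 0, 0, -0.04],
  [-0.5, 0.05, 0, 0, 0, -0.08],
  [-0.75, 0.07, 0, 0, 0, -0.12],
  [-1.0, 0.09, 0, 0, 0, -0.163],
  [-1.0, 0.09, 0, 0, 0, -0.163],
])

```text
time_s: 1.85
tcp_pos: [0.5744, -0.0822, 0.2789]
eef_rot: [179.8, 0.0, -112.2]
contact_force: [1.0, -0.9, -0.1]
gripper_width: 0.0003
```

```bash
python3 - <<'E'
from h import *
rel((*K[1],.1),-112.4)
p,d=imaging.capture("wrist");cv2.imwrite("pics/w1.png",p)
E
```

```text
t 1.85 tcp [ 0.5744 -0.0822  0.2789] rot [ 1.7983e+02  5.0000e-02 -1.1217e+02] F [ 1.01 -0.88 -0.08] J [ 11.  10.  -7.  -0. -73. -33.]
row [-1.699e-01 -3.380e-02  8.945e-01  1.900e-03  5.000e-04  2.500e-03]
```

View pics/w1.png

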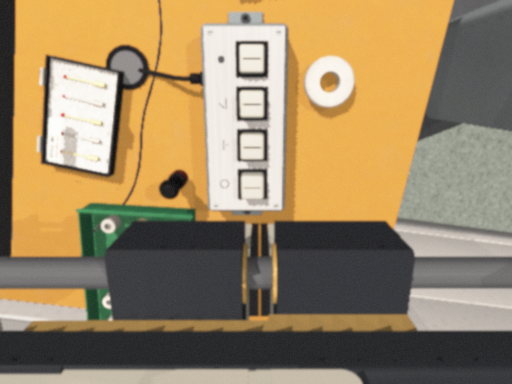

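The wrist view shows the row upright, with key 1 at (252,184) up to key 4 at (252,58). I'll use it as a third position check.

```bash
python3 - <<'E'
from h import *
i=imaging.camera_info("wrist");p,d=imaging.capture("wrist")
g=cv2.cvtColor(p,cv2.COLOR_BGR2GRAY)
dark=(g<90).astype(np.uint8)
c,h=cv2.findContours(dark,cv2.RETR_CCOMP,cv2.CHAIN_APPROX_NONE)
for q,hh in zip(c,h[0]):
    if hh[3]>=0 and 300<cv2.contourArea(q)<1500:
        rr=cv2.minAreaRect(q)
        for z in(.063,.057):print(np.round(rr[0],1),np.round(rr[1],1),z,onplane(i,*rr[0],z).round(4))
E
```

```text
[251. 105.] [28. 30.] 0.063 [ 0.5589 -0.1391  0.063 ]
[251. 105.] [28. 30.] 0.057 [ 0.5591 -0.1389  0.057 ]
[127.3  67.2] [36.1 28.3] 0.063 [ 0.6623 -0.2224  0.063 ]
[127.3  67.2] [36.1 28.3] 0.057 [ 0.6642 -0.2235  0.057 ]
[251.   59.5] [28. 31.] 0.063 [ 0.5414 -0.181   0.063 ]
[251.   59.5] [28. 31.] 0.057 [ 0.5413 -0.1815  0.057 ]
[495.3 102.6] [18.5 33.7] 0.063 [ 0.3179 -0.043   0.063 ]
[495.3 102.6] [18.5 33.7] 0.057 [ 0.3143 -0.0413  0.057 ]
```

Request:
apply_moves([
  [-0.17, -0.034, 0.25, 0, 0, 0.003],
  [-0.17, -0.034, 0.5, 0, 0, 0.003],
  [-0.17, -0.034, 0.75, 0, 0, 0.003],
  [-0.17, -0.034, 0.9, 0, 0, 0.003],
  [-0.17, -0.034, 0.99, 0, 0, 0.003],
  [-0.17, -0.034, 0.99, 0, 0, 0.003],
  [-0.17, -0.034, 0.99, 0, 0, 0.003],
])

```text
time_s: 2.82
tcp_pos: [0.5922, -0.0557, 0.0824]
eef_rot: [179.9, 0.1, -112.7]
contact_force: [0.9, -0.0, -0.6]
gripper_width: 0.0005
```

```bash
python3 - <<'E'
from h import *
rel((*K[1],.066),-112.4)
p,d=imaging.capture("side");cv2.imwrite("pics/s1.png",cv2.resize(p[100:280,130:340],None,fx=3.5,fy=3.2))
E
```

```text
t 2.825 tcp [ 0.5922 -0.0557  0.0824] rot [ 1.7990e+02  6.0000e-02 -1.1267e+02] F [ 0.9  -0.05 -0.61] J [ 13.  21. -20.  -0. -50. -36.]
row [-0.0147  0.0014  0.0818  0.0011  0.0007 -0.003 ]
```

View pics/s1.png

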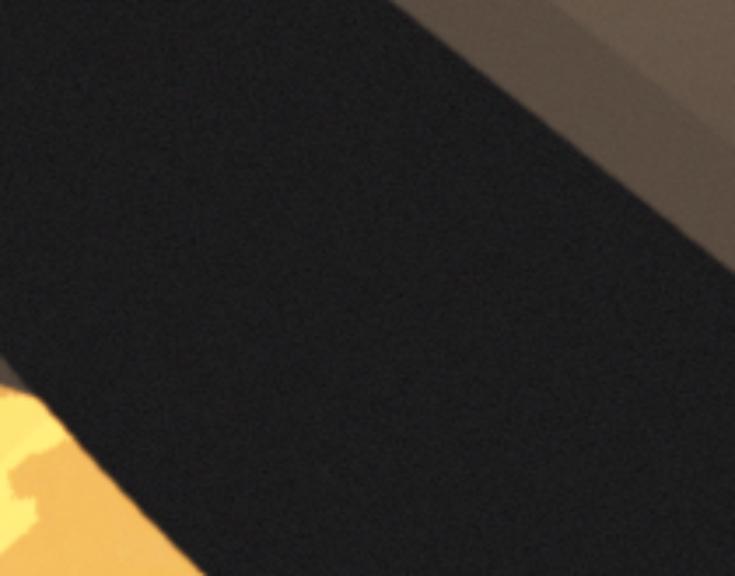

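Request:
apply_moves([
  [-0.015, 0.001, 0.05, 0, 0, 0],
  [-0.015, 0.001, 0.08, 0, 0, 0],
  [-0.015, 0.001, 0.09, 0, 0, 0],
  [-0.015, 0.001, 0.09, 0, 0, 0],
  [-0.015, 0.001, 0.095, 0, 0, 0],
  [-0.015, 0.001, 0.1, 0, 0, 0],
  [-0.015, 0.001, 0.1, 0, 0, 0],
])

```text
time_s: 3.75
tcp_pos: [0.5937, -0.0526, 0.0629]
eef_rot: [180.0, 0.1, -112.6]
contact_force: [-0.6, 0.1, 2.0]
gripper_width: 0.0004
```

```bash
python3 - <<'E'
from h import *
rel((*K[1],.062),-112.4)
E
```

```text
t 3.75 tcp [ 0.5937 -0.0526  0.0629] rot [ 1.7996e+02  1.0000e-01 -1.1265e+02] F [-0.61  0.13  1.99] J [ 14.  22. -21.  -0. -47. -36.]
row [ 0.0024  0.002   0.0043  0.0005  0.0011 -0.0028]
```

Request:
apply_moves([
  [0, 0, 0.004, 0, 0, 0],
  [0, 0, 0.008, 0, 0, 0],
  [0, 0, 0.01, 0, 0, 0],
  [0, 0, 0.01, 0, 0, 0],
])

```text
time_s: 4.25
tcp_pos: [0.5936, -0.0526, 0.0609]
eef_rot: [180.0, 0.1, -112.7]
contact_force: [-1.7, 0.6, 3.0]
gripper_width: 0.0003
```

```bash
python3 - <<'E'
from h import *
rel((*K[2],.080),-112.4)
E
```

```text
t 4.25 tcp [ 0.5936 -0.0526  0.0609] rot [ 1.7996e+02  1.0000e-01 -1.1265e+02] F [-1.75  0.56  2.98] J [ 14.  22. -21.  -0. -47. -36.]
row [ 0.2314  0.0011 -0.0961  0.0005  0.0011 -0.0028]
```

Key 1 gave about 3 N at 2 mm down, so it is out. Next is key 2.

Request:
apply_moves([
  [0, 0, -0.05, 0, 0, 0],
  [0, 0, -0.1, 0, 0, 0],
  [0.12, 0, -0.1, 0, 0, 0],
  [0.231, 0.001, -0.1, 0, 0, 0],
  [0.231, 0.001, -0.1, 0, 0, 0],
  [0.231, 0.001, -0.06, 0, 0, 0],
  [0.231, 0.001, -0.03, 0, 0, 0],
  [0.231, 0.001, -0.015, 0, 0, 0],
  [0.231, 0.001, -0.01, 0, 0, 0],
  [0.231, 0.001, -0.006, 0, 0, 0],
  [0.231, 0.001, -0.003, 0, 0, 0],
  [0.231, 0.001, 0, 0, 0, 0],
])

```text
time_s: 5.75
tcp_pos: [0.5757, -0.0951, 0.0609]
eef_rot: [180.0, 0.1, -112.6]
contact_force: [-1.5, 0.2, 2.7]
gripper_width: 0.0004
```

```bash
python3 - <<'E'
from h import *
rel((*K[2],.061),-112.4)
rel((*K[3],.080),-112.4)
E
```

```text
t 5.75 tcp [ 0.5757 -0.0951  0.0609] rot [ 1.7997e+02  1.1000e-01 -1.1265e+02] F [-1.49  0.22  2.66] J [ 10.  21. -23.  -0. -46. -32.]
row [ 0.0012  0.0002 -0.0003  0.0004  0.0012 -0.0027]
t 5.75 tcp [ 0.5757 -0.0951  0.0609] rot [ 1.7997e+02  1.1000e-01 -1.1265e+02] F [-1.49  0.22  2.66] J [ 10.  21. -23.  -0. -46. -32.]
row [ 0.2315 -0.0005 -0.0957  0.0004  0.0012 -0.0027]
```

Key 2 gave 2.7 N at 2 mm down, so it is also out. Now key 3.

Request:
apply_moves([
  [0, 0, -0.05, 0, 0, 0],
  [0, 0, -0.1, 0, 0, 0],
  [0.12, 0, -0.1, 0, 0, 0],
  [0.231, 0, -0.1, 0, 0, 0],
  [0.231, 0, -0.1, 0, 0, 0],
  [0.231, 0, -0.06, 0, 0, 0],
  [0.231, 0, -0.03, 0, 0, 0],
  [0.231, 0, -0.015, 0, 0, 0],
  [0.231, 0, -0.01, 0, 0, 0],
  [0.231, 0, -0.006, 0, 0, 0],
  [0.231, 0, -0.003, 0, 0, 0],
  [0.231, 0, 0, 0, 0, 0],
])

```text
time_s: 7.25
tcp_pos: [0.558, -0.1377, 0.061]
eef_rot: [180.0, 0.1, -112.6]
contact_force: [-1.4, 0.9, 2.7]
gripper_width: 0.0005
```

```bash
python3 - <<'E'
from h import *
rel((*K[4],.080),-112.4)
E
```

```text
t 7.25 tcp [ 0.558  -0.1377  0.061 ] rot [ 1.7998e+02  1.2000e-01 -1.1265e+02] F [-1.36  0.87  2.71] J [  6.  20. -24.  -0. -46. -28.]
row [ 2.307e-01 -1.500e-03 -9.520e-02  2.000e-04  1.300e-03 -2.700e-03]
```

Key 3 gave 2.7 N, also out. For key 4 I'll approach to about 58 mm first.

Request:
apply_moves([
  [0, 0, -0.05, 0, 0, 0],
  [0, 0, -0.1, 0, 0, 0],
  [0.12, 0, -0.1, 0, 0, 0],
  [0.231, -0.001, -0.1, 0, 0, 0],
  [0.231, -0.001, -0.1, 0, 0, 0],
  [0.231, -0.001, -0.06, 0, 0, 0],
  [0.231, -0.001, -0.03, 0, 0, 0],
  [0.231, -0.001, -0.01, 0, 0, 0],
  [0.231, -0.001, 0, 0, 0, 0],
  [0.231, -0.001, 0.01, 0, 0, 0],
  [0.231, -0.001, 0.015, 0, 0, 0],
  [0.231, -0.001, 0.015, 0, 0, 0],
])

```text
time_s: 8.75
tcp_pos: [0.5405, -0.1803, 0.058]
eef_rot: [180.0, 0.1, -112.6]
contact_force: [0.3, 0.3, -0.0]
gripper_width: 0.0003
```

```bash
python3 - <<'E'
from h import *
rel((*K[4],.057),-112.4)
E
```

```text
t 8.75 tcp [ 0.5405 -0.1803  0.058 ] rot [ 1.7999e+02  1.2000e-01 -1.1264e+02] F [ 0.26  0.29 -0.01] J [  1.  20. -25.  -0. -45. -24.]
row [ 0.0002 -0.0002  0.0049  0.0001  0.0013 -0.0027]
```

There is no force at 58 mm, where an out key would already push back, so key 4 is the latched one. I'll go down in 0.4 mm steps.

Request:
apply_moves([
  [0, 0, 0.002, 0, 0, 0],
  [0, 0, 0.004, 0, 0, 0],
  [0, 0, 0.006, 0, 0, 0],
  [0, 0, 0.006, 0, 0, 0],
])

```text
time_s: 9.25
tcp_pos: [0.5405, -0.1804, 0.057]
eef_rot: [180.0, 0.1, -112.6]
contact_force: [-0.7, -0.9, 4.7]
gripper_width: 0.0004
```

Request:
apply_moves([
  [0, 0, -0.02, 0, 0, 0],
  [0, 0, -0.02, 0, 0, 0],
])

```text
time_s: 9.5
tcp_pos: [0.5408, -0.1804, 0.0614]
eef_rot: [-180.0, 0.1, -112.6]
contact_force: [-0.1, 0.3, 0.7]
gripper_width: 0.0004
```

Request:
apply_moves([
  [0, 0, 0.01, 0, 0, 0],
  [0, 0, 0.018, 0, 0, 0],
  [0, 0, 0.023, 0, 0, 0],
  [0, 0, 0.028, 0, 0, 0],
  [0, 0, 0.032, 0, 0, 0],
  [0, 0, 0.035, 0, 0, 0],
  [0, 0, 0.035, 0, 0, 0],
])

```text
time_s: 10.38
tcp_pos: [0.5406, -0.1804, 0.0544]
eef_rot: [-180.0, 0.1, -112.6]
contact_force: [-3.2, 1.5, 5.5]
gripper_width: 0.0003
```

Request:
apply_moves([
  [0, 0, 0.002, 0, 0, 0],
  [0, 0, 0.004, 0, 0, 0],
  [0, 0, 0.006, 0, 0, 0],
  [0, 0, 0.006, 0, 0, 0],
])

```text
time_s: 10.88
tcp_pos: [0.5407, -0.1804, 0.0536]
eef_rot: [-180.0, 0.1, -112.6]
contact_force: [-3.5, 0.5, 8.1]
gripper_width: 0.0003
```

Request:
apply_moves([
  [0, 0, 0.002, 0, 0, 0],
  [0, 0, 0.003, 0, 0, 0],
  [0, 0, 0.003, 0, 0, 0],
])

```text
time_s: 11.25
tcp_pos: [0.5407, -0.1804, 0.0536]
eef_rot: [-179.9, 0.1, -112.6]
contact_force: [-2.9, 1.7, 8.6]
gripper_width: 0.0003
```

It is on its stop: the force climbed to about 8.5 N with no further travel. Now I lift off and look.

Request:
apply_moves([
  [0, 0, -0.01, 0, 0, 0],
  [0, 0, -0.03, 0, 0, 0],
  [0, 0, -0.07, 0, 0, 0],
  [0, 0, -0.2, 0, 0, 0],
  [0, 0, -0.45, 0, 0, 0],
  [0, 0, -0.7, 0, 0, 0],
  [0, 0, -0.95, 0, 0, 0],
])

```text
time_s: 12.12
tcp_pos: [0.5402, -0.1808, 0.2454]
eef_rot: [-179.9, 0.1, -112.6]
contact_force: [1.4, -0.6, -0.5]
gripper_width: 0.0007
```

Request:
apply_moves([
  [0.25, 0, 0, 0, 0, 0],
  [0.5, 0, 0, 0, 0, 0],
  [0.75, 0, 0, 0, 0, 0],
  [1.0, 0, 0, 0, 0, 0],
  [1.0, 0, 0, 0, 0, 0],
])

```text
time_s: 12.75
tcp_pos: [0.4617, -0.3678, 0.2448]
eef_rot: [-180.0, 0.1, -112.8]
contact_force: [-0.6, 1.1, 0.4]
gripper_width: 0.0004
```

```bash
python3 - <<'E'
from h import *
rel((*K[4],.057),-112.4)
for n in("top","side"):
    i=imaging.camera_info(n);p,d=imaging.capture(n);cv2.imwrite(f"pics/{n}9.png",p);P=cloud(i,d)
    for k,(x,y) in K.items():
        m=(np.hypot(P[...,0]-x,P[...,1]-y)<.009)&(d>0);print(n,k,m.sum(),np.median(P[...,2][m]).round(4) if m.any() else None)
E
```

```text
t 12.75 tcp [ 0.4617 -0.3678  0.2448] rot [-1.7997e+02  1.2000e-01 -1.1285e+02] F [-0.6   1.08  0.35] J [-20.  12.  -9.  -0. -69.  -3.]
row [-1.0146e+00  1.2000e-03  9.4100e-01 -4.0000e-04  1.4000e-03 -4.9000e-03]
top 1 44 0.0627
top 2 43 0.0625
top 3 438 0.6687
top 4 447 0.6694
side 1 51 0.0636
side 2 46 0.0636
side 3 44 0.0636
side 4 45 0.0635
```

View pics/top9.png

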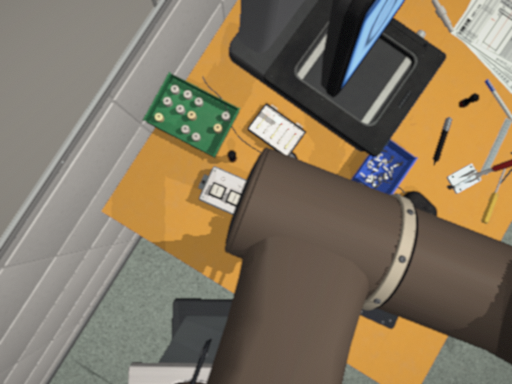

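View pics/side9.png

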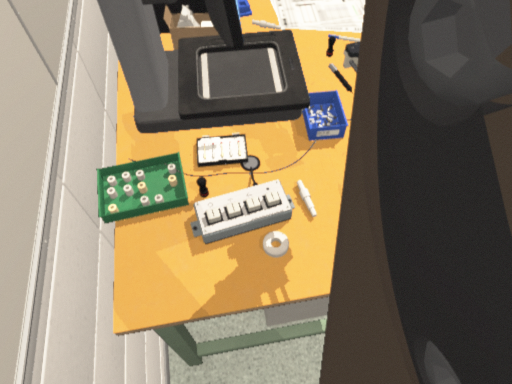

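The side view has all four caps at 63.5 mm. The stamp (202,186), ring (276,243) and shaft (306,198) have not moved, and the arm is clear of everything. Handing in.

```bash
python3 -c "
from plant import r,status
print(r.close_job()); s=status.get_state(); print(s['time_s'],s['contact_force'])"
```

```text
the job is handed in; nothing more can be done
None
the job is handed in; nothing more can be done
```

The latched key was key 4 (rightmost). I released it, all four keys now stand out, and the job was handed in at about 12.9 s of the 48 s allowed; it gives no verdict.

- **Tapping:** I tapped keys 1 to 4 in order with the shut fingertips. Keys 1 to 3 gave about 2.7–3 N at 2 mm down. Key 4 gave no force until 57 mm, then about 4.7 N, which confirmed it was the latched one.
- **Release:** I pressed key 4 to its stop at about 8.6 N, with the fingertip reading 53.6 mm, then lifted straight off.
- **Last checks:** In the side camera all four caps measure 63.5–63.6 mm. By eye in that view the ring gauge, stamp and shaft are where they were. The arm was clear of everything, with only about 1 N of force noise.
- **Not confirmed:** In the final top view the arm hid keys 3 and 4, so their heights rest on the side camera alone. The top view did confirm keys 1 and 2, at 62.5–62.7 mm. The side and top views disagreed by 1–3 mm on position throughout, which is about the stated calibration error.

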